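# Put up the small shelf on the slotted upright

## Task

Hook the shelf arm's two claws into the upper pair of slots of the upright and press the arm fully down until the spring catch snaps out above its back plate. Then lay the shelf plate on the arm so that the plate's hole drops over the arm's pin and the plate lies flat along the arm, its folded edges down on both sides of the arm, and let go.

Things in the scene. Friction and masses are not known exactly. Their poses are not given: they have to be found in the camera images.
- stand: Grey slotted upright on a foot 150 (x) x 130 (y) x 10 mm, fixed. Origin: centre of the foot's underside. Upright: 5 mm sheet, 90 mm wide, 175 mm high, front face at x = +20 mm looking to -x, open behind for 30 mm. Slots 14 wide, 30 high, centred at y = +20 and -20 mm; upper pair z = 130 to 160 mm, lower pair (not wanted) z = 70 to 100 mm.
- seat (a point): Point on the upright's front face, midway between the two slot columns, 90 mm above the bench: the arm's back_foot comes here when the arm is fully home in the upper slots. Axes as the stand's (x into the upright, z up).
- catch (a joint): Steel spring catch: a round nose 20 mm wide, 10 mm high, standing 6 mm out of the upright's face between the columns, centre 67.5 mm above seat. 0 = out (as at the start); 0.006 m when pushed flush by the arm's back plate. Spring 3 N (out) to 6 N (flush). It snaps out above the back plate's top edge once the arm is fully home.
- shelf_arm: Loose aluminium arm, 300 g, upright on the bench. Tube 40 wide (y), 36 high, x = -52.5 to +47.5 mm, with a back plate 64 wide, 62 high, 5 thick behind it (rear face x = +52.5). Origin on the underside's centre line, +x to the claws, z up. It enters the slots held 11 to 21 mm (best 16) above home height, back plate pressed flat on the upright, then goes straight down until it stops.
- claws (a point): On the arm: (52.5, 0, 44) mm in its frame, midway between the two claws' roots. The claws are at y = +20 and -20 mm, 8 mm thick in y, standing 14 mm out of the back plate's rear face: a tongue at z = 40 to 48 mm with a hook turned down to z = 30 mm, flared so that it slides down behind the 5 mm sheet.
- back_foot (a point): On the arm: middle of the lower edge of the back plate's rear face, (52.5, 0, 0) mm in the arm's frame.
- pin_foot (a point): On the arm: foot of the upright pin on the tube's top, (-30, 0, 36) mm in the arm's frame. Pin 10 mm in diameter, 9 mm high, rounded top.
- shelf_plate: Loose folded aluminium plate, 140 g, 90 (x) x 56 (y) x 16 mm high: a 4 mm sheet with 3 mm edges folded down along both long sides (12 mm deep, 50 mm apart inside), standing on them. Origin: centre of the underside at the rim of the folded edges, z up. Fitted, its +x points as the arm's +x and its +x end is 3.5 mm short of the arm's back plate.
- hole (a point): On the plate: centre of the 15 mm round hole, at the underside of the sheet, (-29, 0, 12) mm in the plate's frame. Comes onto pin_foot when the plate is fitted.

How it is judged (in metres and radians):
On the way:
1. the arm is hooked into the upper slots, fully down, and the catch has snapped out above it (distance between back_foot and seat below 0.005 m and value of joint catch below 0.002 m and angle between shelf_arm's own z axis and vertical below 0.08 rad), for 0.2 s.
At the end, for the whole second after the job is handed in: Arm home in the upper slots (back_foot within 5 mm of seat, tilt under 0.08 rad), catch out (under 2 mm); plate right way up, flat on the arm (0.05 rad), hole within 5 mm of pin_foot, plate centre no more than 10 mm in front of the arm's origin; both at rest (all of step 1 and distance between hole and pin_foot below 0.005 m and angle between the z axis of shelf_plate and the z axis of shelf_arm, either way round below 0.05 rad and angle between shelf_plate's own z axis and vertical below 0.13 rad and x of shelf_plate in the frame of shelf_arm above -0.01 m and linear speed of each of shelf_plate, shelf_arm below 0.02 m/s); the robot touches nothing.
It also fails if it takes over 61 s, if anything falls off the work surface, if the arm or the gripper's body presses on something with over 40 N, if the wrist force passes 120 N, or if a joint passes its speed limit or range.

## Robot

A 6-joint arm with a two-finger parallel gripper is mounted at the origin on a cart in front of the work surface, level with it; the furniture and walls round the work are solid. World frame = base frame: x ahead of the robot, y to its left, z up, the work surface at z = 0. Lengths are in mm, angles in rad, forces in N, time in s.
With the tool pointing down it reaches from about 325 to 875 mm from the base axis. Payload 4.4 kg.
Tool frame: the origin (TCP) lies at the very end of the fingers, on their centre line; the grasp point (between the pads) lies 19 mm behind it (bot.grip_point_offset is the distance from the TCP to the grasp point, in mm); z points along the fingers, y is the line along which they close (so a half turn about z gives the same grasp; the last joint's range is limited). The gripper opens to 85 mm and grips with 20 to 120 N. Pads are 22 mm wide; open, the fingers measure 114 mm over their backs; the gripper's body (76 mm by 85 mm) begins 54 mm behind the grasp point. The pads swing forward as they close: fully open they stand 13 mm farther back than shut.
Start: joints at [1.02, 0.207, 1.542, -0, 1.393, -0.15], TCP at [224.349, 529.429, 231.282] pointing down, gripper open.
Joint ranges: [-2.73, 2.73], [-0.86, 2.22], [0.23, 2.46], [-1.11, 4.25], [0.08, 2.63], [-2.82, 2.82]. Speed limits (rad/s): [2.79, 2.79, 3.14, 3.14, 3.14, 3.14].

## Interface

Orientations are given as a unit quaternion [x, y, z, w].
In Python, from rig import bot, viewer, spotter gives the robot as it stands. The module is installed in compiled form; this text tells all that it offers.
- The arm moves only by the shell command python3 -m inch 'ROWS' [FORCE]. ROWS is JSON, a list of rows, each a list of 7 numbers: the turn, a rotation vector about the tool's x, y, z in degrees, then the shift along the tool's x, y, z in m, then the opening, from 0 (shut) to 1 (fully open). A call has 1 to 5 rows; each row shifts and turns the commanded pose from where the row before left it, along the tool's axes as they then stand; what a row does not reach is not made up. A row lasts 1/12 s, in which the tool goes at most 41.7 mm and 7.16 degrees, less where a joint would pass 70% of its speed; a pose out of reach is approached as far as the arm can. A call with a gripper value outside its range is refused whole. The fingers move at their own pace and stop on an object; FORCE is the grip in N (left out, the last holds). Time passes only in rows, so rows that do not move let the fingers close. It gives the time, the measured TCP pose, the force, the opening and the grip force at its end, in the units of the state.
- bot.get_obs(): the state, without advancing time (a new reading comes with each control period).
- viewer.snapshot(name): name is "scene" or "top" or "wrist"; returns a dict with "pixels" (384x512x3 uint8, red, green, blue), "fov_y" (degrees; the focal length in pixels is half the picture's height over the tangent of half this angle, whatever the lens; pixels are square), "cx", "cy" (the principal point, pixels), "origin" and "orientation" of the camera in the world; the wrist camera has in their place "T_tool_cam" (4x4, takes a point from camera to tool coordinates, whose origin is the TCP and whose axes are the flange's). Camera axes: x right, y up, looking along -z (the intrinsics and any distortion apply to the point x, -y, -z); pixel columns grow to the right and rows downward; lengths in mm; the calibration is good to about 2 mm. The wrist camera is an equidistant fisheye: a pixel r from the principal point sees the ray r / f radians off the axis. A picture is of the moment at which its call begins: read the wrist's pose just before it. There is no depth.
- bot.close_job(): hands the job in; it is judged then, once.
Trained networks look in a picture, given as the dict that the camera call returned (one of the last four; its "shot" number tells which), for a name from the list of things; names that differ only in an ending like _2 or _b are one class to them, and where a whole thing is asked for, a point or a joint stands for the part that bears it (a point fixed in the world has none). Each returns a list of dicts, best first, with "score" (0 to 1); they miss things now and then, are a little off and sometimes report something else, mostly with a low value. They report only what shows in the picture. A call takes as long as a camera call.
- spotter.cut_out(thing, picture): "mask" (384x512 bool, what is visible of it) and "bbox" ([left, top, right, bottom] in pixels, round what is visible of it).
The state is a dict: "time_s": time; "joint_pos": joint angles; "dq": joint speeds; "joint_torque": joint torques, N m; "position": TCP position; "eef_rot": TCP orientation; "ft_force": force on the tool from outside, world axes, zero at the start; "ft_torque": the same for the moment, N m; "grip_width": finger opening in mm; "finger_force": force on a finger pad.
Only numpy, scipy, OpenCV 4.12 (cv2) and the standard library are available. Lean on these libraries where they do the work, as an engineer would, in place of code of your own. Each camera call takes 0.05 s, during which the arm holds its last target. There are 200 camera calls.

## Working session

There is one attempt and no reset: what is moved stays moved. The work goes in short steps, Python scripts to look and compute and a shell command to move; the robot and the scene stay as the last step left them, time stands still between calls to the robot, and variables do not carry over. Pictures are saved under pics/ and viewed, at most 11 in all, crops included, and the job is handed in when it is done.

```bash
mkdir -p pics; ls
cat > h.py <<'E'
import numpy as np, cv2
from rig import bot, viewer, spotter
from scipy.spatial.transform import Rotation as R
def f(p): return 192/np.tan(np.radians(p["fov_y"]/2))
def save(p,n,crop=None,s=1):
    im=p["pixels"][:,:,::-1]
    if crop: l,t,r,b=crop; im=im[t:b,l:r]
    cv2.imwrite("pics/"+n+".png",cv2.resize(im,None,fx=s,fy=s,interpolation=cv2.INTER_CUBIC))
E
python3 - <<'E'
from h import *
o=bot.get_obs(); print({k:np.round(v,3) for k,v in o.items()})
ims=[]
for n in("scene","top","wrist"):
    p=viewer.snapshot(n); ims.append(p["pixels"])
    print(n,{k:(np.round(v,3).tolist() if k!="shot" else v) for k,v in p.items() if k!="pixels"})
    for t in("stand","shelf_arm","shelf_plate"):
        for d in spotter.cut_out(t,p)[:2]: print(n,t,round(d["score"],2),d["bbox"])
ims.append(np.zeros_like(ims[0]))
g=np.vstack([np.hstack(ims[:2]),np.hstack(ims[2:])])[:,:,::-1]
cv2.imwrite("pics/a.png",cv2.resize(g,(800,600),interpolation=cv2.INTER_AREA))
E
```

```text
pics
{'time_s': np.float64(0.0), 'joint_pos': array([ 1.02 ,  0.207,  1.543, -0.   ,  1.394, -0.151]), 'dq': array([ 0.001, -0.002, -0.001, -0.001,  0.001,  0.   ]), 'joint_torque': array([-0.0000e+00, -3.8303e+01, -2.9160e+01, -0.0000e+00,  1.1000e-02,
        0.0000e+00]), 'position': array([223.938, 528.775, 230.106]), 'eef_rot': array([ 0.199,  0.98 , -0.001, -0.   ]), 'ft_force': array([ 0.72 , -0.468,  0.563]), 'ft_torque': array([-0.002,  0.017,  0.012]), 'finger_force': np.float64(0.0), 'grip_width': np.float64(85.139)}
scene {'fov_y': 47.472, 'cx': 249.912, 'cy': 193.616, 'origin': [176.948, -915.304, 857.152], 'orientation': [0.442, -0.086, -0.189, 0.873], 'shot': 1}
scene stand 0.87 [236.6, 157.4, 298.8, 237.5]
scene stand 0.31 [260.8, 272.7, 297.6, 297.1]
scene shelf_arm 0.81 [188.0, 166.7, 223.3, 188.5]
scene shelf_plate 0.84 [260.3, 273.0, 298.7, 298.4]
top {'fov_y': 55.762, 'cx': 260.373, 'cy': 197.208, 'origin': [465.125, 5.344, 1267.093], 'orientation': [0.033, -0.04, -0.698, 0.715], 'shot': 2}
top stand 0.87 [234.0, 162.6, 273.2, 208.4]
top stand 0.72 [319.3, 203.7, 345.1, 229.5]
top shelf_arm 0.83 [175.7, 201.2, 195.3, 235.6]
top shelf_plate 0.65 [316.7, 201.8, 344.7, 229.8]
wrist {'fov_y': 65.706, 'cx': 260.47, 'cy': 193.138, 'T_tool_cam': [[0.0, 0.953, 0.304, 77.88], [1.0, -0.0, -0.0, -0.643], [-0.0, 0.304, -0.953, -140.907], [0.0, 0.0, 0.0, 1.0]], 'shot': 3}
```

View pics/a.png

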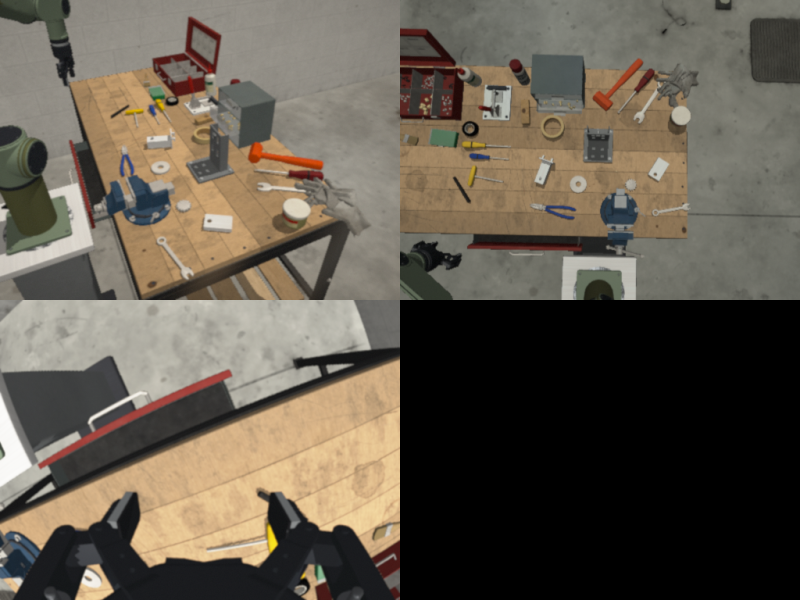

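The overview shows the stand at about (253,185) in the top image, the arm near (185,218) and the plate near (332,216). The vise is in front, with a toolbox and a grey box behind. I'll zoom in next.

Run:
```python
from h import *
p=viewer.snapshot("top"); a=p["pixels"]; q=viewer.snapshot("scene"); b=q["pixels"]
r=lambda im,c,w,h:cv2.resize(im[c[1]:c[3],c[0]:c[2]],(w,h),interpolation=cv2.INTER_CUBIC)
g=np.vstack([np.hstack([r(a,(160,155,220,245),200,300),r(a,(225,155,285,215),300,300),r(a,(302,185,362,245),300,300)]),
 np.hstack([r(b,(175,150,235,210),250,250+50),r(b,(225,150,305,245),250,300),r(b,(250,260,310,310),300,300)])])
cv2.imwrite("pics/b.png",g[:,:,::-1])
print(f(p),f(q))
```

```text
362.9147396191604 436.6413480935403
```

View pics/b.png

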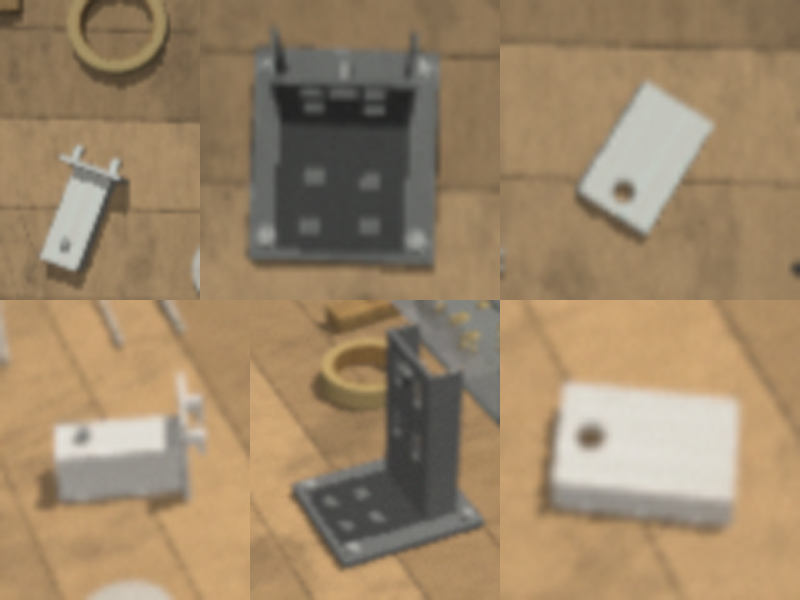

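```bash
cat >> h.py <<'E'
from scipy.optimize import minimize
import json
B=lambda x0,x1,y0,y1,z0,z1:np.array([[x,y,z] for x in np.linspace(x0,x1,5) for y in np.linspace(y0,y1,5) for z in np.linspace(z0,z1,5)])
M={"stand":[B(-75,75,-65,65,0,10),B(20,25,-45,45,0,175),B(25,50,-45,-42,0,175),B(25,50,42,45,0,175)],
"shelf_arm":[B(-52.5,47.5,-20,20,0,36),B(47.5,52.5,-32,32,0,62),B(-35,-25,-4,4,36,45)]+[B(52.5,66.5,s-4,s+4,40,48) for s in(-20,20)]+[B(60,66.5,s-4,s+4,30,48) for s in(-20,20)],
"shelf_plate":[B(-45,45,-28,28,0,16)]}
def cam(p,obs=None):
    if "origin" in p: return np.array(p["origin"]),R.from_quat(p["orientation"])
    T=np.array(p["T_tool_cam"]); r=R.from_quat(obs["eef_rot"])
    return r.apply(T[:3,3])+obs["position"], r*R.from_matrix(T[:3,:3])
def proj(P,p,obs=None):
    o,r=cam(p,obs); c=r.inv().apply(np.atleast_2d(P)-o); v=np.c_[c[:,0],-c[:,1]]; d=-c[:,2]
    rho=np.hypot(*v.T)
    k=f(p)/d if "origin" in p else f(p)*np.arctan2(rho,d)/np.maximum(rho,1e-9)
    return v*k[:,None]+[p["cx"],p["cy"]]
def W(q,P,z=0): # pose q = x,y,yaw
    return R.from_euler("z",q[2]).apply(P)+[q[0],q[1],z]
S=6
def rend(name,q,p,obs=None,z=0,win=None):
    l,t,r,b=win; im=np.zeros(((b-t)*S,(r-l)*S),np.uint8)
    for bx in M[name]:
        u=(proj(W(q,bx,z),p,obs)+.5-[l,t])*S
        cv2.fillConvexPoly(im,cv2.convexHull(np.round(u*16).astype(np.int32)),1,shift=4)
    return cv2.resize(im.astype(np.float32),(r-l,b-t),interpolation=cv2.INTER_AREA)
def fit(name,views,q0,z=0):
    ms=[]
    for p,obs,bb,m in views:
        win=(max(0,int(bb[0])-15),max(0,int(bb[1])-15),min(512,int(bb[2])+16),min(384,int(bb[3])+16))
        ms.append((p,obs,win,m[win[1]:win[3],win[0]:win[2]].astype(np.float32)))
    def c(q):
        return sum(np.abs(rend(name,q,p,o,z,w)-m).sum()/m.sum() for p,o,w,m in ms)
    best=None
    for dy in(-.2,0,.2):
        q=np.array(q0,float)+[0,0,dy]
        for k in range(2):
            s=minimize(c,q,method="Nelder-Mead",options=dict(initial_simplex=q+np.array([[0,0,0],[12,0,0],[0,12,0],[0,0,.15]])/(1+2*k),xatol=.02,fatol=1e-5)); q=s.x
        if best is None or s.fun<best.fun: best=s
    return best.x,best.fun
def find(name,p,lo=None,near=None,obs=None):
    ds=spotter.cut_out(name,p)
    if near is not None and ds: ds=sorted(ds,key=lambda d:np.hypot((d["bbox"][0]+d["bbox"][2])/2-near[0],(d["bbox"][1]+d["bbox"][3])/2-near[1]))
    return (p,obs,ds[0]["bbox"],ds[0]["mask"]) if ds else None
E
python3 - <<'E'
from h import *
t=viewer.snapshot("top"); s=viewer.snapshot("scene")
o,r=cam(t)
def g(u,v):
    d=r.apply([(u-t["cx"])/f(t),-(v-t["cy"])/f(t),-1]); return (o+d*(-o[2]/d[2]))[:2]
init={"stand":((253,185),(267,197),0),"shelf_arm":((185,218),(205,177),-.3),"shelf_plate":((331,216),(279,285),-.6)}
for n,(a,b,y) in init.items():
    va=find(n,t,near=a); vb=find(n,s,near=b); q0=[*g(*a),y]
    for v in([va],[vb],[va,vb]):
        q,c=fit(n,v,q0); print(n,np.round(q,3),round(c,3))
E
```

```text
stand [ 6.35616e+02  2.08410e+01 -8.00000e-03] 0.037
stand [ 6.38296e+02  2.42180e+01 -5.00000e-03] 0.059
stand [ 6.3637e+02  2.0875e+01 -8.0000e-03] 0.109
shelf_arm [ 5.10142e+02  2.57913e+02 -3.36000e-01] 0.127
shelf_arm [ 5.11577e+02  2.59448e+02 -3.07000e-01] 0.098
shelf_arm [ 5.10841e+02  2.58321e+02 -3.25000e-01] 0.244
shelf_plate [ 536.815 -249.514   -0.558] 0.137
shelf_plate [ 536.686 -247.307   -0.541] 0.056
shelf_plate [ 536.726 -248.303   -0.55 ] 0.21
```

```bash
cat >> h.py <<'E'
def go(xyz,yaw=None):
    "delta to TCP xyz with tool pointing down and tool x at angle yaw; prints rotvec deg & shift in tool axes (after turn)"
    o=bot.get_obs(); r=R.from_quat(o["eef_rot"])
    if yaw is not None:
        c,s=np.cos(yaw),np.sin(yaw); rt=R.from_matrix(np.array([[c,s,0],[s,-c,0],[0,0,-1]]).T)
    else: rt=r
    print("t",round(float(o["time_s"]),2),"pos",np.round(o["position"],1),"F",np.round(o["ft_force"],1),"w",round(float(o["grip_width"]),1),"ff",round(float(o["finger_force"]),1))
    rv=(r.inv()*rt).as_rotvec(degrees=True)
    print(" turn",np.round(rv,2),"shift m (before turn)",np.round(r.inv().apply(np.array(xyz)-o["position"])/1000,4),"(after)",np.round(rt.inv().apply(np.array(xyz)-o["position"])/1000,4))
E
python3 - <<'E'
from h import *
go([506,260,150],np.pi-.325)
E
```

```text
t 1.1 pos [224.3 529.4 231.3] F [ 0.6  0.4 -0.5] w 85.6 ff 0.0
 turn [-0.   -0.   -4.34] shift m (before turn) [-0.3645 -0.1382  0.0813] (after) [-0.3529 -0.1654  0.0813]
```

```bash
python3 -m inch '[[0,0,-4.34,0,0,0,1],[0,0,0,-0.0294,-0.0138,0.0068,1],[0,0,0,-0.0294,-0.0138,0.0068,1],[0,0,0,-0.0294,-0.0138,0.0068,1],[0,0,0,-0.0294,-0.0138,0.0068,1]]'
python3 -m inch '[[0,0,0,-0.0294,-0.0138,0.0068,1],[0,0,0,-0.0294,-0.0138,0.0068,1],[0,0,0,-0.0294,-0.0138,0.0068,1],[0,0,0,-0.0294,-0.0138,0.0068,1],[0,0,0,-0.0294,-0.0138,0.0068,1]]'
python3 -m inch '[[0,0,0,-0.0294,-0.0138,0.0068,1],[0,0,0,-0.0294,-0.0138,0.0068,1],[0,0,0,-0.0294,-0.0138,0.0068,1],[0,0,0,0,0,0,1],[0,0,0,0,0,0,1]]'
python3 - <<'E'
from h import *
go([506,260,150],np.pi-.325)
o=bot.get_obs(); p=viewer.snapshot("wrist"); save(p,"c")
v=find("shelf_arm",p,obs=o); t=viewer.snapshot("top"); s=viewer.snapshot("scene")
if v: print(v[2]); print(fit("shelf_arm",[v],[510.8,258.3,-.325])); 
for P in (t,): 
  w=find("shelf_arm",P); print(w and w[2])
E
```

```text
time_s: 1.52
position: [318.8, 438.8, 203.9]
eef_rot: [0.161, 0.987, 0.0, 0.0]
ft_force: [1.3, 1.2, -0.1]
grip_width: 85.6
finger_force: 0.0
time_s: 1.93
position: [436.5, 326.1, 170.0]
eef_rot: [0.162, 0.987, 0.0, 0.0]
ft_force: [0.2, 0.7, -0.2]
grip_width: 85.2
finger_force: 0.0
time_s: 2.35
position: [506.5, 258.5, 149.1]
eef_rot: [0.164, 0.987, -0.0, -0.001]
ft_force: [0.3, 0.3, 0.8]
grip_width: 85.3
finger_force: 0.0
t 2.35 pos [506.5 258.5 149.1] F [0.3 0.3 0.8] w 85.3 ff 0.0
 turn [-0.03 -0.06 -0.2 ] shift m (before turn) [ 0.001   0.0013 -0.0009] (after) [ 0.001   0.0013 -0.0009]
[221.4, 133.5, 296.5, 268.1]
(array([ 5.11219216e+02,  2.54693688e+02, -3.21733481e-01]), np.float64(0.04290064796805382))
[178.3, 201.4, 196.5, 238.1]
```

View pics/c.png

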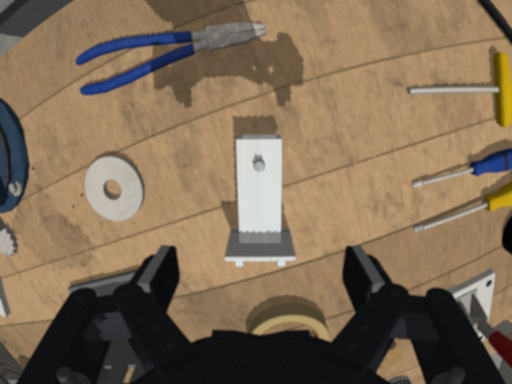

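The wrist picture shows the arm straight under the gripper: pin at (258,162), claws at (238–290,263), fingers symmetric about column 261. The fit agrees, so I'll go down and grip.

```bash
python3 -m inch '[[0,0,0.2,0.0005,0.0015,0.030,1],[0,0,0,0,0,0.035,1],[0,0,0,0,0,0.035,1],[0,0,0,0,0,0.030,1],[0,0,0,0,0,0.0145,1]]'
python3 -m inch '[[0,0,0,0,0,0,0.3],[0,0,0,0,0,0,0.3],[0,0,0,0,0,0,0.3],[0,0,0,0,0,0,0.3],[0,0,0,0,0,0,0.3]]' 80
python3 -m inch '[[0,0,0,0,0,0,0.3],[0,0,0,0,0,0,0.3],[0,0,0,0,0,0,0.3],[0,0,0,0,0,0,0.3]]' 80
```

```text
time_s: 3.02
position: [501.9, 261.4, 1.3]
eef_rot: [0.163, 0.987, -0.002, -0.003]
ft_force: [-0.8, 0.0, -0.4]
grip_width: 85.1
finger_force: 0.0
time_s: 3.43
position: [507.9, 262.4, 7.8]
eef_rot: [0.163, 0.987, 0.001, 0.002]
ft_force: [2.1, 1.1, 9.3]
grip_width: 39.0
finger_force: 83.2
time_s: 3.77
position: [507.9, 262.4, 7.8]
eef_rot: [0.163, 0.987, 0.001, 0.002]
ft_force: [-0.5, 0.4, 6.4]
grip_width: 38.7
finger_force: 82.4
```

```bash
python3 -m inch '[[0,0,0,0,0,-0.015,0.3],[0,0,0,0,0,-0.03,0.3],[0,0,0,0,0,-0.035,0.3],[0,0,0,0,0,-0.035,0.3],[0,0,0,0,0,-0.035,0.3]]' 80
python3 -m inch '[[0,0,0,0,0,-0.035,0.3],[0,0,0,0,0,-0.035,0.3],[0,0,0,0,0,-0.03,0.3],[0,0,0,0,0,0,0.3]]'
python3 - <<'E'
from h import *
go([600,150,265],np.pi)
E
```

```text
time_s: 4.18
position: [504.9, 261.2, 156.4]
eef_rot: [0.164, 0.987, -0.0, -0.001]
ft_force: [0.9, -0.7, -2.0]
grip_width: 39.1
finger_force: 81.4
time_s: 4.52
position: [509.7, 262.9, 264.0]
eef_rot: [0.163, 0.987, 0.004, 0.007]
ft_force: [1.7, 0.1, -1.2]
grip_width: 38.9
finger_force: 81.7
t 4.52 pos [509.7 262.9 264. ] F [ 1.7  0.1 -1.2] w 38.9 ff 81.7
 turn [  0.43   0.79 -18.82] shift m (before turn) [-0.1219 -0.0778 -0.0003] (after) [-0.0903 -0.1129 -0.001 ]
```

```bash
python3 -m inch '[[0,0,-6.2,0,0,0,0.3],[0,0,-6.2,0,0,0,0.3],[0,0,-6.2,0,0,0,0.3],[0,0,0,-0.023,-0.028,0,0.3],[0,0,0,-0.023,-0.028,0,0.3]]'
python3 -m inch '[[0,0,0,-0.023,-0.028,0,0.3],[0,0,0,-0.023,-0.028,0,0.3],[0,0,0,0,0,0,0.3],[0,0,0,0,0,0,0.3]]'
python3 - <<'E'
from h import *
go([600,150,265],np.pi)
o=bot.get_obs(); p=viewer.snapshot("wrist"); save(p,"d")
v=find("stand",p,obs=o)
if v: print(v[2]); print(fit("stand",[v],[636,21,-.008]))
w=find("shelf_arm",p,obs=o); print(w and w[2])
for n in("top","scene"):
  q=viewer.snapshot(n); v=find("shelf_arm",q); print(n,v and v[2])
E
```

```text
time_s: 4.93
position: [550.3, 206.0, 253.9]
eef_rot: [-0.0, 1.0, 0.0, -0.001]
ft_force: [-0.0, 0.1, -2.2]
grip_width: 38.8
finger_force: 81.5
time_s: 5.27
position: [597.5, 147.1, 253.5]
eef_rot: [0.004, 1.0, -0.0, -0.001]
ft_force: [-0.9, 0.9, -2.4]
grip_width: 39.1
finger_force: 81.6
t 5.27 pos [597.5 147.1 253.5] F [-0.9  0.9 -2.4] w 39.1 ff 81.6
 turn [-0.   -0.14 -0.43] shift m (before turn) [-0.0024  0.0029 -0.0115] (after) [-0.0025  0.0029 -0.0115]
[86.6, 136.6, 212.9, 286.1]
(array([ 6.36958741e+02,  1.87181097e+01, -3.61428388e-03]), np.float64(0.06716437637805939))
[211.4, 164.5, 310.9, 333.7]
top [198.6, 198.3, 201.3, 201.9]
scene [217.2, 103.2, 261.3, 135.2]
```

View pics/d.png

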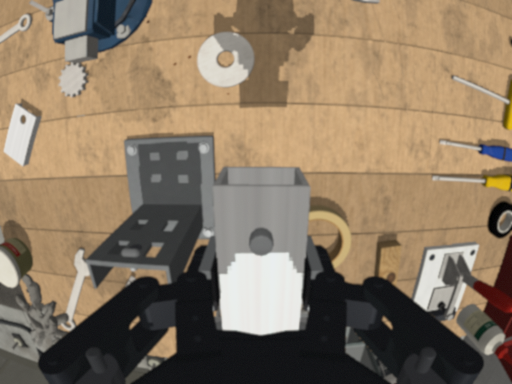

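The held arm (columns 215–308, pin at 261,240) is centred in the gripper, and the stand is clear on the left (88–213, 137–286). I'll take a second look from the other side of the stand.

```bash
python3 -m inch '[[0,0,0,0,-0.04,-0.002,0.3],[0,0,0,0,-0.04,-0.002,0.3],[0,0,-0.4,0,-0.04,-0.002,0.3],[0,0,0,0,-0.04,-0.002,0.3],[0,0,0,0,-0.04,-0.002,0.3]]'
python3 -m inch '[[0,0,0,0,-0.04,0,0.3],[0,0,0,0,-0.02,0,0.3],[0,0,0,0,0,0,0.3],[0,0,0,0,0,0,0.3],[0,0,0,0,0,0,0.3]]'
python3 - <<'E'
from h import *
go([540,20,260],np.pi)
o=bot.get_obs(); p=viewer.snapshot("wrist"); save(p,"e")
v=find("stand",p,obs=o)
if v: print(v[2]); print(fit("stand",[v],[636,21,-.008]))
E
```

```text
time_s: 6.03
position: [596.8, -51.7, 265.7]
eef_rot: [-0.003, 1.0, -0.0, 0.0]
ft_force: [0.5, -0.4, -2.6]
grip_width: 39.1
finger_force: 81.8
time_s: 6.45
position: [597.2, -109.8, 265.2]
eef_rot: [-0.002, 1.0, 0.0, -0.0]
ft_force: [1.2, 0.8, -2.3]
grip_width: 39.1
finger_force: 81.8
t 6.45 pos [ 597.2 -109.8  265.2] F [ 1.2  0.8 -2.3] w 39.1 ff 81.8
 turn [ 0.05 -0.    0.22] shift m (before turn) [0.0567 0.13   0.0053] (after) [0.0572 0.1298 0.0052]
```

Run:
```python
from h import *
for k in range(2):
  o=bot.get_obs(); p=viewer.snapshot("wrist")
  for n in("stand","seat","catch"):
    for d in spotter.cut_out(n,p): print(n,d["score"],d["bbox"])
save(p,"e")
```

```text
seat 0.72 [305.1, 132.0, 429.5, 281.4]
catch 0.43 [379.8, 243.6, 398.4, 251.9]
stand 0.88 [305.2, 133.7, 429.6, 281.3]
```

View pics/e.png

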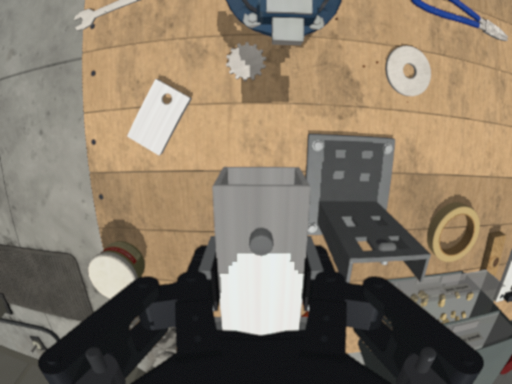

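Run:
```python
from h import *
o=bot.get_obs(); p=viewer.snapshot("wrist")
for n,q0 in(("stand",[636,21,-.008]),("shelf_plate",[536.7,-248,-.55])):
  v=find(n,p,obs=o)
  if v: print(n,v[2],fit(n,[v],q0))
T=np.array(p["T_tool_cam"])
d=np.array([261-p["cx"],240-p["cy"]]); r=np.hypot(*d); a=r/f(p)
c=np.array([d[0]/r*np.sin(a),-d[1]/r*np.sin(a),-np.cos(a)]); d=T[:3,:3]@c
print("pin in tool",T[:3,3]+d*(-36-T[2,3])/d[2])
```

```text
stand [305.5, 133.0, 431.3, 280.6] (array([ 6.37060321e+02,  1.72820113e+01, -8.76555593e-03]), np.float64(0.07614561170339584))
shelf_plate [210.3, 166.8, 307.6, 335.2] (array([ 536.7 , -248.  ,   -0.75]), np.float64(1.0))
pin in tool [ 25.34168707  -0.29785997 -36.        ]
```

```bash
python3 -m inch '[[0,0,0.55,0.010,0.032,0,0.3],[0,0,0,0.010,0.032,0,0.3],[0,0,0,0.010,0.032,0.015,0.3],[0,0,0,0.012,0.033,0.03,0.3],[0,0,0,0,0,0.03,0.3]]'
python3 -m inch '[[0,0,0,0,0,0.03,0.3],[0,0,0,0,0,0.03,0.3],[0,0,0,0,0,0.015,0.3],[0,0,0,0,0,0,0.3],[0,0,0,0,0,0,0.3]]' 
python3 -m inch '[[0,0,0,0,0,0,0.3],[0,0,0,0,0,0,0.3]]'
python3 - <<'E'
from h import *
go([560,19,113.8],np.pi-.006)
E
```

```text
time_s: 7.52
position: [556.6, 20.1, 194.6]
eef_rot: [0.001, 1.0, 0.002, 0.002]
ft_force: [-0.3, 0.1, -2.4]
grip_width: 38.7
finger_force: 82.0
time_s: 7.93
position: [556.4, 15.0, 117.4]
eef_rot: [0.003, 1.0, 0.0, -0.001]
ft_force: [-0.1, -0.1, -1.7]
grip_width: 38.9
finger_force: 81.9
time_s: 8.1
position: [559.0, 14.6, 120.5]
eef_rot: [0.003, 1.0, -0.0, 0.002]
ft_force: [0.1, 0.2, -2.2]
grip_width: 38.9
finger_force: 82.0
t 8.1 pos [559.   14.6 120.5] F [ 0.1  0.2 -2.2] w 38.9 ff 82.0
 turn [-0.03  0.27 -0.04] shift m (before turn) [-0.0009  0.0044  0.0067] (after) [-0.001   0.0044  0.0067]
```

```bash
python3 -m inch '[[0,0,0,0,0,0,0.3],[0,0,0,0,0,0,0.3]]'
python3 -m inch '[[0,0,0,0,0.0044,0.006,0.3],[0,0,0,0,0,0,0.3],[0,0,0,0,0,0,0.3]]'
python3 -m inch '[[0,0,0,0,0,0,0.3],[0,0,0,0,0,0,0.3]]'
```

```text
time_s: 8.27
position: [558.1, 14.8, 119.7]
eef_rot: [0.003, 1.0, -0.0, 0.001]
ft_force: [-0.5, 0.5, -2.3]
grip_width: 38.9
finger_force: 82.0
time_s: 8.52
position: [556.4, 19.8, 111.6]
eef_rot: [0.003, 1.0, 0.0, -0.001]
ft_force: [0.7, 0.6, -2.9]
grip_width: 39.0
finger_force: 82.1
time_s: 8.68
position: [557.0, 19.4, 112.1]
eef_rot: [0.003, 1.0, -0.0, -0.0]
ft_force: [-1.1, -1.1, -2.6]
grip_width: 38.7
finger_force: 82.1
```

```bash
python3 -m inch '[[0,0,0,-0.008,0,-0.0015,0.3],[0,0,0,-0.008,0,0,0.3],[0,0,0,-0.004,0,0,0.3],[0,0,0,-0.004,0,0,0.3],[0,0,0,-0.004,0,0,0.3]]'
python3 -m inch '[[0,0,0,-0.003,0,0,0.3],[0,0,0,-0.002,0,0,0.3],[0,0,0,0,0,0,0.3]]'
python3 -m inch '[[0,0,0,0,0,0,0.3],[0,0,0,0,0,0,0.3]]'
```

```text
time_s: 9.1
position: [585.7, 19.1, 113.6]
eef_rot: [0.003, 1.0, -0.0, 0.0]
ft_force: [0.3, -0.7, -2.7]
grip_width: 38.7
finger_force: 82.1
time_s: 9.35
position: [590.4, 19.2, 113.6]
eef_rot: [0.003, 1.0, 0.0, 0.0]
ft_force: [-0.0, 0.1, -3.0]
grip_width: 39.2
finger_force: 82.1
time_s: 9.52
position: [589.8, 19.2, 113.5]
eef_rot: [0.003, 1.0, 0.0, -0.0]
ft_force: [-0.3, -0.3, -3.0]
grip_width: 38.7
finger_force: 82.1
```

Claws seem to be entering without any force. I'll keep going until contact.

```bash
python3 -m inch '[[0,0,0,-0.003,0,0,0.3],[0,0,0,-0.003,0,0,0.3],[0,0,0,0,0,0,0.3]]'
python3 -m inch '[[0,0,0,-0.002,0,0,0.3],[0,0,0,-0.002,0,0,0.3],[0,0,0,0,0,0,0.3]]'
python3 -m inch '[[0,0,0,-0.002,0,0,0.3],[0,0,0,0,0,0,0.3]]'
```

```text
time_s: 9.77
position: [595.1, 19.2, 113.2]
eef_rot: [0.003, 1.0, 0.0, -0.001]
ft_force: [-5.1, -0.1, -1.2]
grip_width: 38.9
finger_force: 82.2
time_s: 10.02
position: [596.8, 19.2, 113.0]
eef_rot: [0.003, 1.0, -0.0, -0.004]
ft_force: [-11.2, -0.1, 4.1]
grip_width: 38.5
finger_force: 82.8
time_s: 10.18
position: [596.8, 19.2, 112.8]
eef_rot: [0.003, 1.0, -0.0, -0.006]
ft_force: [-17.9, -0.8, 7.1]
grip_width: 38.7
finger_force: 83.2
```

```bash
python3 -m inch '[[0,0,0,0.001,0,0.002,0.3],[0,0,0,0,0,0.003,0.3],[0,0,0,0,0,0.003,0.3],[0,0,0,0,0,0,0.3]]'
python3 -m inch '[[0,0,0,0,0,0.002,0.3],[0,0,0,0,0,0.002,0.3],[0,0,0,0,0,0,0.3]]'
python3 - <<'E'
from h import *
p=viewer.snapshot("scene"); save(p,"f",(185,100,325,205),5)
E
```

```text
time_s: 10.52
position: [596.8, 19.5, 104.6]
eef_rot: [0.003, 1.0, 0.0, -0.005]
ft_force: [-13.2, 0.4, 2.6]
grip_width: 38.5
finger_force: 82.6
time_s: 10.77
position: [596.6, 19.6, 99.7]
eef_rot: [0.003, 1.0, 0.0, -0.005]
ft_force: [-9.5, 0.3, -1.2]
grip_width: 38.6
finger_force: 82.0
```

View pics/f.png

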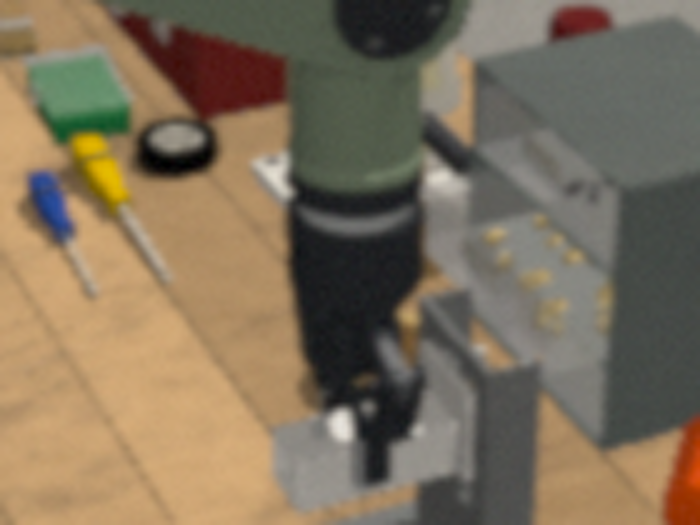

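The arm is against the upright (crop, about (460,440)) and sliding down freely. I'll continue until it stops.

```bash
python3 -m inch '[[0,0,0,0,0,0.002,0.3],[0,0,0,0,0,0.001,0.3],[0,0,0,0,0,0.001,0.3],[0,0,0,0,0,0,0.3]]'
python3 -m inch '[[0,0,0,0,0,0.001,0.3],[0,0,0,0,0,0.001,0.3],[0,0,0,0,0,0,0.3]]'
python3 -m inch '[[0,0,0,0,0,0.001,0.3],[0,0,0,0,0,0.001,0.3],[0,0,0,0,0,0,0.3]]'
```

```text
time_s: 11.15
position: [596.9, 19.6, 97.7]
eef_rot: [0.003, 1.0, 0.0, -0.005]
ft_force: [-16.1, 0.2, 8.2]
grip_width: 38.4
finger_force: 83.4
time_s: 11.4
position: [596.9, 19.6, 97.6]
eef_rot: [0.002, 1.0, 0.0, -0.005]
ft_force: [-20.6, 0.5, 17.3]
grip_width: 38.7
finger_force: 84.6
time_s: 11.65
position: [596.9, 19.6, 97.0]
eef_rot: [0.003, 1.0, 0.0, -0.005]
ft_force: [-23.5, 1.3, 23.9]
grip_width: 39.1
finger_force: 85.4
```

```bash
python3 -m inch '[[0,0,0,0.0015,0,0.001,0.3],[0,0,0,0,0,0.001,0.3],[0,0,0,0,0,0,0.3]]'
python3 -m inch '[[0,0,0,0.0015,0,0,0.3],[0,0,0,0,0,0,0.3],[0,0,0,0,0,0,0.3]]'
python3 -m inch '[[0,0,0,0,0,-0.004,0.3],[0,0,0,0,0,-0.001,0.3],[0,0,0,0,0,0,0.3]]'
```

```text
time_s: 11.9
position: [596.7, 19.5, 95.9]
eef_rot: [0.003, 1.0, -0.0, -0.003]
ft_force: [-22.7, 0.7, 25.1]
grip_width: 38.6
finger_force: 86.0
time_s: 12.15
position: [596.7, 19.5, 95.9]
eef_rot: [0.003, 1.0, 0.0, -0.001]
ft_force: [-18.3, 0.7, 22.4]
grip_width: 38.7
finger_force: 85.3
time_s: 12.4
position: [596.8, 19.4, 97.0]
eef_rot: [0.003, 1.0, 0.0, -0.001]
ft_force: [-5.9, 0.3, 0.5]
grip_width: 39.0
finger_force: 82.8
```

```bash
python3 -m inch '[[0,0,0,0,0,-0.0015,0.3],[0,0,0,0,0,-0.0015,0.3],[0,0,0,0,0,0,0.3]]'
python3 -m inch '[[0,0,0,0,0,0,0.3],[0,0,0,0,0,0,0.3]]'
```

```text
time_s: 12.65
position: [596.8, 19.4, 97.9]
eef_rot: [0.003, 1.0, 0.0, -0.002]
ft_force: [-1.3, 0.7, -8.8]
grip_width: 38.5
finger_force: 81.6
time_s: 12.82
position: [596.8, 19.4, 98.1]
eef_rot: [0.003, 1.0, 0.0, -0.002]
ft_force: [-1.7, 0.8, -10.5]
grip_width: 38.6
finger_force: 81.6
```

The arm resists lifting at 10 N with hardly any horizontal force, so the catch holds it. I'll release and back off.

```bash
python3 -m inch '[[0,0,0,0,0,0.003,0.3],[0,0,0,0,0,0.001,0.3],[0,0,0,0,0,0,0.3]]'
python3 -m inch '[[0,0,0,0,0,0,1],[0,0,0,0,0,0,1],[0,0,0,0,0,0,1],[0,0,0,0,0,0,1]]'
python3 -m inch '[[0,0,0,0.001,0,-0.005,1],[0,0,0,0.003,0,-0.015,1],[0,0,0,0.005,0,-0.03,1],[0,0,0,0.01,0,-0.04,1],[0,0,0,0.01,0,-0.04,1]]'
python3 -m inch '[[0,0,0,0,0,-0.03,1],[0,0,0,0,0,-0.02,1],[0,0,0,0,0,0,1],[0,0,0,0,0,0,1],[0,0,0,0,0,0,1]]'
python3 - <<'E'
from h import *
o=bot.get_obs(); p=viewer.snapshot("wrist")
save(p,"g",(160,80,360,300),2.6)
for n in ("shelf_arm","catch"):
  for d in spotter.cut_out(n,p)[:2]: print(n,d["score"],d["bbox"])
go([540,-240,200],np.pi-.55)
v=find("shelf_arm",p,obs=o); 
if v: print(fit("shelf_arm",[v],[601,19.5,0],z=90))
E
```

```text
time_s: 13.07
position: [596.8, 19.2, 96.7]
eef_rot: [0.003, 1.0, 0.0, -0.002]
ft_force: [-9.1, 0.7, 1.1]
grip_width: 38.8
finger_force: 83.2
time_s: 13.4
position: [600.2, 18.8, 97.4]
eef_rot: [0.003, 1.0, -0.0, 0.002]
ft_force: [-0.1, 0.5, 0.5]
grip_width: 84.0
finger_force: 0.0
time_s: 13.82
position: [568.2, 19.3, 226.4]
eef_rot: [0.003, 1.0, 0.0, -0.001]
ft_force: [1.1, 0.5, -0.3]
grip_width: 85.2
finger_force: 0.0
time_s: 14.23
position: [568.5, 19.3, 274.6]
eef_rot: [0.003, 1.0, 0.0, -0.001]
ft_force: [-0.2, 0.2, -0.7]
grip_width: 85.5
finger_force: 0.0
shelf_arm 0.69 [230.9, 158.4, 291.1, 272.3]
catch 0.72 [227.6, 156.6, 294.6, 271.1]
catch 0.6 [249.6, 263.7, 275.0, 274.6]
t 14.38 pos [567.9  19.4 273.2] F [-0.2 -0.  -1.3] w 85.7 ff 0.0
 turn [-0.04 -0.24 31.13] shift m (before turn) [ 0.0259 -0.2596  0.0732] (after) [-0.1118 -0.2357  0.0732]
(array([ 6.03355422e+02,  1.86105767e+01, -9.01891108e-03]), np.float64(0.06619749963283539))
```

View pics/g.png

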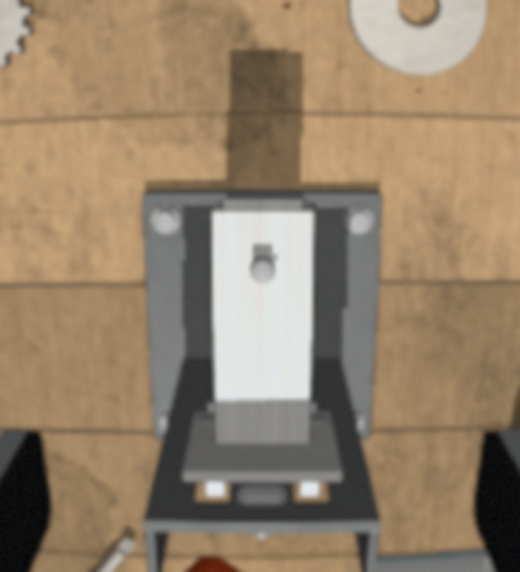

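Arm is home: claws sit in both upper slots (crop 215,488 and 310,488) with the catch nose out above the back plate (262,495). Now the plate.

```bash
python3 -m inch '[[0,0,6.2,0,0,0,1],[0,0,6.2,0,0,0,1],[0,0,6.2,0,0,0,1],[0,0,6.2,0,0,0,1],[0,0,6.3,0,0,0,1]]'
python3 -m inch '[[0,0,0,-0.014,-0.0295,0,1],[0,0,0,-0.014,-0.0295,0,1],[0,0,0,-0.014,-0.0295,0.01,1],[0,0,0,-0.014,-0.0295,0.02,1],[0,0,0,-0.014,-0.0295,0.02,1]]'
python3 -m inch '[[0,0,0,-0.014,-0.0295,0.02,1],[0,0,0,-0.014,-0.0295,0.02,1],[0,0,0,-0.014,-0.0295,0.02,1],[0,0,0,0,0,0,1],[0,0,0,0,0,0,1]]'
python3 -m inch '[[0,0,0,0,0,0,1],[0,0,0,0,0,0,1],[0,0,0,0,0,0,1]]'
python3 - <<'E'
from h import *
o=bot.get_obs(); p=viewer.snapshot("wrist"); save(p,"i")
v=find("shelf_plate",p,obs=o); q=[536.7,-250,-.55]
if v: q,c=fit("shelf_plate",[v],[536.7,-250,-.55]); print(v[2],q,c)
go([q[0],q[1],20],np.pi+q[2])
E
```

```text
time_s: 14.85
position: [568.5, 19.4, 274.2]
eef_rot: [0.274, 0.962, -0.0, -0.001]
ft_force: [0.4, 0.3, 0.3]
grip_width: 85.4
finger_force: 0.0
time_s: 15.27
position: [551.7, -144.5, 225.0]
eef_rot: [0.271, 0.963, -0.0, 0.001]
ft_force: [0.4, -0.2, -0.5]
grip_width: 85.2
finger_force: 0.0
time_s: 15.68
position: [539.3, -241.1, 162.5]
eef_rot: [0.273, 0.962, 0.001, -0.003]
ft_force: [1.3, 0.6, 1.1]
grip_width: 85.4
finger_force: 0.0
time_s: 15.93
position: [542.3, -239.4, 166.7]
eef_rot: [0.27, 0.963, -0.0, 0.001]
ft_force: [-0.3, -0.1, 0.4]
grip_width: 85.7
finger_force: 0.0
[216.4, 135.2, 279.1, 221.0] [ 536.23246569 -252.01043492   -0.55054603] 0.0817672461271286
t 16.03 pos [ 542.1 -239.5  166.7] F [ 0.2 -0.1  0.2] w 85.3 ff 0.0
 turn [0.   0.1  0.17] shift m (before turn) [-0.0012 -0.0137  0.1467] (after) [-0.0015 -0.0137  0.1467]
```

View pics/i.png

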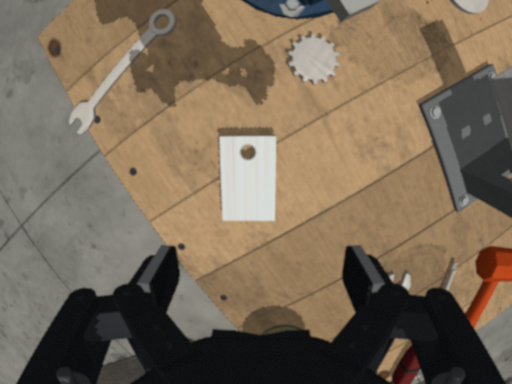

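Plate lies aligned under the gripper at (219–276, 135–221), hole at (248,152). Descend and grip.

```bash
python3 -m inch '[[0,0,0.17,-0.0015,-0.0137,0.03,1],[0,0,0,0,0,0.035,1],[0,0,0,0,0,0.035,1],[0,0,0,0,0,0.03,1],[0,0,0,0,0,0.02,1]]'
python3 -m inch '[[0,0,0,0,0,0.01,1],[0,0,0,0,0,0,1],[0,0,0,0,0,0,1],[0,0,0,0,0,0,1],[0,0,0,0,0,0,1]]'
python3 - <<'E'
from h import *
go([536.2,-252,-2],np.pi-.55)
E
```

```text
time_s: 16.45
position: [534.1, -251.2, 12.9]
eef_rot: [0.272, 0.962, 0.001, -0.002]
ft_force: [0.0, 0.9, 0.4]
grip_width: 85.4
finger_force: 0.0
time_s: 16.87
position: [537.3, -253.9, 8.0]
eef_rot: [0.273, 0.962, -0.001, 0.002]
ft_force: [-0.2, 0.6, 0.3]
grip_width: 85.3
finger_force: 0.0
t 16.87 pos [ 537.3 -253.9    8. ] F [-0.2  0.6  0.3] w 85.3 ff 0.0
 turn [-0.01  0.26 -0.11] shift m (before turn) [0.002 0.001 0.01 ] (after) [0.002 0.001 0.01 ]
```

```bash
python3 -m inch '[[0,0,0,0.002,0.001,0.005,1],[0,0,0,0,0,0.004,1],[0,0,0,0,0,0,1]]'
python3 -m inch '[[0,0,0,0,0,0,0.55],[0,0,0,0,0,0,0.55],[0,0,0,0,0,0,0.55],[0,0,0,0,0,0,0.55]]' 30
python3 -m inch '[[0,0,0,0,0,0,0.55],[0,0,0,0,0,0,0.55],[0,0,0,0,0,0,0.55]]' 30
```

```text
time_s: 17.12
position: [533.7, -250.6, -3.9]
eef_rot: [0.273, 0.962, 0.0, -0.001]
ft_force: [-0.3, -0.3, 0.1]
grip_width: 85.4
finger_force: 0.0
time_s: 17.45
position: [534.6, -251.2, -3.1]
eef_rot: [0.273, 0.962, -0.0, 0.0]
ft_force: [-0.1, 0.3, 1.3]
grip_width: 55.3
finger_force: 32.9
time_s: 17.7
position: [534.6, -251.2, -3.1]
eef_rot: [0.273, 0.962, -0.0, 0.0]
ft_force: [0.6, -0.3, 1.3]
grip_width: 54.8
finger_force: 32.9
```

```bash
python3 -m inch '[[0,0,0,0,0,0,0.5],[0,0,0,0,0,-0.01,0.5],[0,0,0,0,0,-0.03,0.5],[0,0,0,0,0,-0.035,0.5],[0,0,0,0,0,-0.035,0.5]]' 50
python3 -m inch '[[0,0,0,0,0,-0.035,0.5],[0,0,0,0,0,-0.035,0.5],[0,0,0,0,0,-0.035,0.5],[0,0,0,0,0,-0.03,0.5],[0,0,0,0,0,-0.02,0.5]]'
python3 -m inch '[[0,0,0,0,0,0,0.5],[0,0,0,0,0,0,0.5],[0,0,0,0,0,0,0.5]]'
python3 - <<'E'
from h import *
o=bot.get_obs(); p=viewer.snapshot("wrist"); save(p,"j",(160,80,360,340),2.2)
go([545,19.3,250],np.pi-.006)
E
```

```text
time_s: 18.12
position: [532.8, -250.1, 106.7]
eef_rot: [0.273, 0.962, 0.001, -0.002]
ft_force: [0.9, -1.4, -0.8]
grip_width: 54.7
finger_force: 53.5
time_s: 18.53
position: [535.0, -251.4, 266.0]
eef_rot: [0.273, 0.962, -0.001, 0.002]
ft_force: [1.6, -0.4, -0.5]
grip_width: 54.5
finger_force: 53.5
time_s: 18.78
position: [533.2, -250.2, 259.6]
eef_rot: [0.273, 0.962, 0.001, -0.002]
ft_force: [1.0, 0.4, -2.2]
grip_width: 55.2
finger_force: 53.6
t 18.83 pos [ 532.8 -250.1  258.8] F [-0.7  0.  -2. ] w 54.6 ff 53.6
 turn [  0.09  -0.29 -31.3 ] shift m (before turn) [0.1309 0.2357 0.0095] (after) [-0.0105  0.2694  0.0088]
```

View pics/j.png

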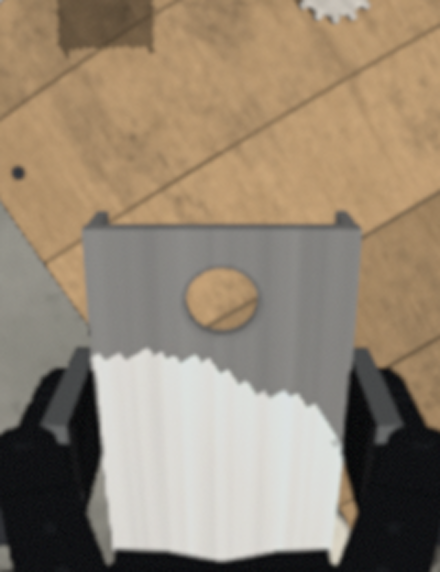

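```bash
cat >> h.py <<'E'
def ray(px,p,z):
    "tool-frame point on the pixel's ray at tool z"
    T=np.array(p["T_tool_cam"]); d=np.array([px[0]-p["cx"],px[1]-p["cy"]]); r=np.hypot(*d); a=r/f(p)
    d=T[:3,:3]@np.array([d[0]/r*np.sin(a),-d[1]/r*np.sin(a),-np.cos(a)]); return T[:3,3]+d*(z-T[2,3])/d[2]
E
python3 - <<'E'
from h import *
p=viewer.snapshot("wrist")
print("hole",ray((260.9,215.9),p,-18),"edge(-45)",ray((260.9,182.7),p,-19.1))
t=ray((260.8,183.1),p,273.2-134); print("pin tool",t,"world",R.from_quat([.003,1,0,-.001]).apply(t)+[567.9,19.4,273.2])
E
```

```text
hole [ 27.96200269  -0.44180508 -18.        ] edge(-45) [ 43.61826571  -0.45659647 -19.1       ]
pin tool [ -1.17502696  -0.29183375 139.2       ] world [568.79485525  19.10195661 133.99793012]
```

```bash
python3 -m inch '[[0,0,-6.3,0,0,0,0.5],[0,0,-6.3,0,0,0,0.5],[0,0,-6.3,0,0,0,0.5],[0,0,-6.2,0,0,0,0.5],[0,0,-6.2,0,0,0,0.5]]'
python3 -m inch '[[0,0,0,-0.0066,0.03,0,0.5],[0,0,0,-0.0066,0.03,0,0.5],[0,0,0,-0.0066,0.03,0,0.5],[0,0,0,-0.0066,0.03,0,0.5],[0,0,0,-0.0066,0.03,0,0.5]]'
python3 -m inch '[[0,0,0,-0.0066,0.03,0,0.5],[0,0,0,-0.0066,0.03,0,0.5],[0,0,0,-0.0066,0.03,0,0.5],[0,0,0,-0.0066,0.03,0,0.5],[0,0,0,0,0,0,0.5]]'
python3 -m inch '[[0,0,0,0,0,0.03,0.5],[0,0,0,0,0,0.03,0.5],[0,0,0,0,0,0,0.5],[0,0,0,0,0,0,0.5],[0,0,0,0,0,0,0.5]]'
python3 - <<'E'
from h import *
go([599.4,19.2,145],np.pi-.006)
E
```

```text
time_s: 19.3
position: [533.3, -250.4, 259.0]
eef_rot: [0.0, 1.0, 0.001, -0.002]
ft_force: [-1.1, 0.0, -1.4]
grip_width: 54.7
finger_force: 53.5
time_s: 19.72
position: [567.2, -99.6, 259.1]
eef_rot: [0.003, 1.0, 0.001, -0.002]
ft_force: [0.5, 0.3, -1.2]
grip_width: 54.5
finger_force: 53.6
time_s: 20.13
position: [594.7, 24.3, 259.1]
eef_rot: [0.0, 1.0, 0.002, -0.002]
ft_force: [0.1, -0.3, -2.0]
grip_width: 55.1
finger_force: 53.6
time_s: 20.55
position: [595.4, 18.3, 201.8]
eef_rot: [0.003, 1.0, 0.0, -0.0]
ft_force: [-0.4, -1.2, -1.0]
grip_width: 55.1
finger_force: 53.6
t 20.55 pos [595.4  18.3 201.8] F [-0.4 -1.2 -1. ] w 55.1 ff 53.6
 turn [ 0.   -0.02 -0.03] shift m (before turn) [-0.004   0.001   0.0568] (after) [-0.004   0.001   0.0568]
```

```bash
python3 -m inch '[[0,0,0,-0.003,0.001,0.02,0.5],[0,0,0,0,0,0.02,0.5],[0,0,0,0,0,0.012,0.5],[0,0,0,0,0,0,0.5],[0,0,0,0,0,0,0.5]]'
python3 -m inch '[[0,0,0,0,0,0,0.5],[0,0,0,0,0,0,0.5],[0,0,0,0,0,0,0.5]]'
python3 - <<'E'
from h import *
go([599.4,19.2,112],np.pi-.006)
o=bot.get_obs(); p=viewer.snapshot("wrist"); save(p,"k",(160,80,360,300),2.6)
E
```

```text
time_s: 20.97
position: [598.5, 19.4, 150.2]
eef_rot: [0.003, 1.0, -0.0, 0.0]
ft_force: [0.2, 0.1, -1.6]
grip_width: 54.9
finger_force: 53.7
time_s: 21.22
position: [599.4, 19.5, 151.3]
eef_rot: [0.003, 1.0, -0.0, 0.001]
ft_force: [0.9, -0.7, -1.3]
grip_width: 54.7
finger_force: 53.7
t 21.22 pos [599.4  19.5 151.3] F [ 0.9 -0.7 -1.3] w 54.7 ff 53.7
 turn [-0.02  0.16 -0.  ] shift m (before turn) [ 0.0001 -0.0003  0.0393] (after) [-0.     -0.0003  0.0393]
```

View pics/k.png

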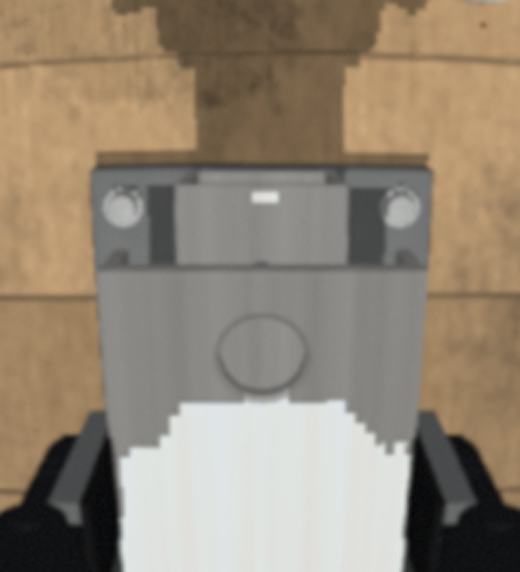

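Run:
```python
from h import *
p=viewer.snapshot("wrist")
for y in(183,185): print(ray((260.9,80+y/2.6),p,25.3), "wanted x", 27.9+22.5)
print("hole",ray((160+262/2.6,80+353/2.6),p,-18),"plate edge",ray((260.9,80+267/2.6),p,-19.1))
```

```text
[50.49227573 -0.27226201 25.3       ] wanted x 50.4
[50.05018473 -0.27195617 25.3       ] wanted x 50.4
hole [ 28.36759575  -0.37620573 -18.        ] plate edge [ 43.96484049  -0.33269887 -19.1       ]
```

The view agrees with the estimate: hole and pin line up to within about 0.5 mm. Lowering.

```bash
python3 -m inch '[[0,0,0,0,0,0.012,0.5],[0,0,0,0,0,0.012,0.5],[0,0,0,0,0,0.004,0.5],[0,0,0,0,0,0,0.5],[0,0,0,0,0,0,0.5]]'
python3 -m inch '[[0,0,0,0,0,0.003,0.5],[0,0,0,0,0,0.003,0.5],[0,0,0,0,0,0.002,0.5],[0,0,0,0,0,0,0.5],[0,0,0,0,0,0,0.5]]'
```

```text
time_s: 21.73
position: [597.4, 19.7, 120.3]
eef_rot: [0.003, 1.0, 0.0, -0.001]
ft_force: [-0.7, 0.2, -1.2]
grip_width: 54.9
finger_force: 53.7
time_s: 22.15
position: [598.3, 19.6, 113.6]
eef_rot: [0.003, 1.0, 0.0, -0.0]
ft_force: [-1.1, -1.0, -0.3]
grip_width: 54.9
finger_force: 53.7
```

```bash
python3 -m inch '[[0,0,0,-0.0005,0,0.002,0.5],[0,0,0,0,0,0.001,0.5],[0,0,0,0,0,0,0.5],[0,0,0,0,0,0,0.5]]'
python3 -m inch '[[0,0,0,0,0,0.0015,0.5],[0,0,0,0,0,0,0.5],[0,0,0,0,0,0,0.5]]'
```

```text
time_s: 22.48
position: [598.8, 19.6, 110.6]
eef_rot: [0.003, 1.0, -0.0, -0.0]
ft_force: [0.4, -0.2, -1.2]
grip_width: 54.8
finger_force: 53.7
time_s: 22.73
position: [599.0, 19.6, 109.8]
eef_rot: [0.003, 1.0, -0.0, 0.0]
ft_force: [-2.2, 0.7, 3.1]
grip_width: 54.8
finger_force: 54.2
```

Contact at the expected height. Release, rise and check.

```bash
python3 -m inch '[[0,0,0,0,0,0,0.8],[0,0,0,0,0,0,1],[0,0,0,0,0,0,1],[0,0,0,0,0,0,1],[0,0,0,0,0,0,1]]'
python3 -m inch '[[0,0,0,0,0,-0.004,1],[0,0,0,0,0,-0.01,1],[0,0,0,0.003,0,-0.025,1],[0,0,0,0.005,0,-0.035,1],[0,0,0,0.01,0,-0.035,1]]'
python3 -m inch '[[0,0,0,0.01,0,-0.03,1],[0,0,0,0,0,-0.02,1],[0,0,0,0,0,0,1],[0,0,0,0,0,0,1],[0,0,0,0,0,0,1]]'
python3 - <<'E'
from h import *
o=bot.get_obs(); p=viewer.snapshot("wrist"); s=viewer.snapshot("scene")
r=lambda im,c:cv2.resize(im[c[1]:c[3],c[0]:c[2]],(400,400),interpolation=cv2.INTER_CUBIC)
cv2.imwrite("pics/l.png",np.hstack([r(p["pixels"],(170,100,350,280)),r(s["pixels"],(215,135,305,225))])[:,:,::-1])
v=find("shelf_plate",p,obs=o)
if v: print(fit("shelf_plate",[v],[600,19.3,0],z=114))
go([0,0,0])
E
```

```text
time_s: 23.15
position: [598.8, 19.6, 109.0]
eef_rot: [0.003, 1.0, 0.0, -0.0]
ft_force: [0.5, 0.3, -0.2]
grip_width: 85.6
finger_force: 0.0
time_s: 23.57
position: [580.6, 19.7, 219.2]
eef_rot: [0.003, 1.0, 0.0, -0.001]
ft_force: [0.7, 0.1, 0.8]
grip_width: 85.5
finger_force: 0.0
time_s: 23.98
position: [570.3, 19.8, 267.5]
eef_rot: [0.003, 1.0, 0.0, -0.001]
ft_force: [-1.2, 0.0, -0.3]
grip_width: 85.5
finger_force: 0.0
(array([ 6.01598220e+02,  1.90675058e+01, -5.61183001e-03]), np.float64(0.08343245834112167))
t 24.13 pos [569.8  19.9 265.9] F [ 0.2 -0.6 -0.9] w 85.2 ff 0.0
 turn [0. 0. 0.] shift m (before turn) [ 0.5686 -0.0234  0.2682] (after) [ 0.5686 -0.0234  0.2682]
```

View pics/l.png

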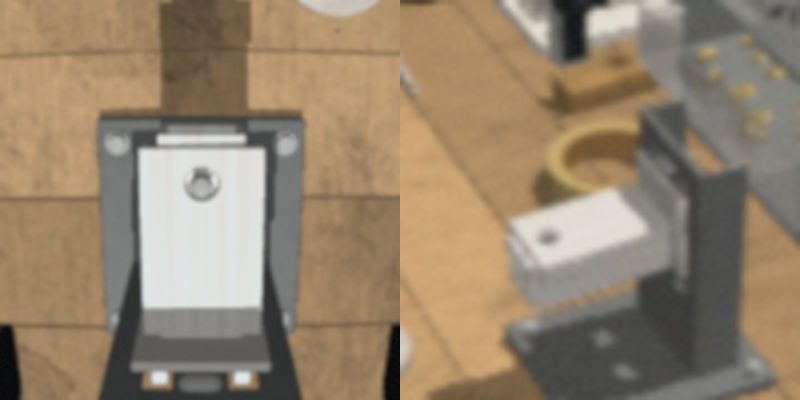

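The pin stands in the hole (202,183). The plate lies flat along the arm with its edges folded down, the catch is out (200,382), and the gripper is clear. Handing in.

```bash
python3 -c "
from rig import bot
print(bot.close_job())"
```

```text
the job is handed in; nothing more can be done
None
```

I hooked the shelf arm into the upper slots and pressed it down until the catch snapped out, laid the plate flat over the pin, and handed in at about 24 s of the 61 s allowed; the last pictures showed all of this in place, but the hand-in returned no verdict.

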